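# Seat the brass rotor disc and hold the cam lever at full lift

## Robot

A 7-joint arm with a two-finger parallel gripper is mounted at the origin on the work surface. World frame = base frame: x ahead of the robot, y to its left, z up, the work surface at z = 0. Lengths are in m, angles in rad, forces in N, time in s.
With the tool pointing down it reaches from about 0.425 to 0.925 m from the base axis. Payload 6.8 kg.
Tool frame: the origin (TCP) lies on the centre line of the jaws, within the pads' length; the fingertips stand 14 mm ahead of it and the grasp point (between the pads) lies 5 mm behind it (bot.finger_overhang is the distance from the TCP to the fingertips, in m); z points along the fingers, y is the line along which they close (so a half turn about z gives the same grasp; the last joint's range is limited). The gripper opens to 85 mm and grips with 20 to 120 N. Pads are 22 mm wide; open, the fingers measure 114 mm over their backs; the gripper's body (76 mm by 85 mm) begins 54 mm behind the grasp point. The pads swing forward as they close: fully open they stand 13 mm farther back than shut.
Start: joints at [-1.37, 0.477, 0.022, 1.555, -0.011, 1.109, -0.083], TCP at [0.205, 0.643, 0.245] pointing down, gripper open.
Joint ranges: [-2.96, 2.96], [-0.34, 2.1], [-1.41, 1.46], [0.24, 2.44], [-1.37, 4.51], [0.17, 1.92], [-2.96, 2.96]. Speed limits (rad/s): [2.39, 2.39, 3.14, 3.14, 3.14, 3.14, 3.14].

## Interface

Orientations are given as a unit quaternion [w, x, y, z].
In Python, from station import bot gives the robot as it stands.
- The arm moves only by the shell command python3 -m inch 'ROWS' [OPENING] [FORCE]. ROWS is JSON, a list of rows, each a list of 4 numbers: the shift along the tool's x, y, z in m, then the turn about the tool's z in degrees. A call has 1 to 12 rows; each row shifts and turns the commanded pose from where the row before left it, along the tool's axes as they then stand; what a row does not reach is not made up. A row lasts 1/10 s, in which the tool goes at most 50 mm and 8.59 degrees, less where a joint would pass 70% of its speed; a pose out of reach is approached as far as the arm can. A call is refused whole if a number of a shift passes 0.05 or a number of a turn 8.59, either way. A call with a gripper value outside its range is refused whole. OPENING is the finger opening in m, from 0 to 0.0854, set as the call begins (- or left out, the last holds). The fingers move at their own pace and stop on an object; FORCE is the grip in N (left out, the last holds). Time passes only in rows, so rows that do not move let the fingers close. It gives the time, the measured TCP pose, the force, the opening and the grip force at its end, in the units of the state.
- bot.get_obs(): the state, without advancing time (a new reading comes with each control period).
- bot.read_camera(name): name is "side" or "top"; returns a dict with "color" (420x560x3 uint8, red, green, blue), "mtx" (3x3 intrinsics, pixels), "dist_coeffs" ([k1, k2, p1, p2, k3] as OpenCV has them; the pictures are not rectified), "world_from_camera" (4x4, takes a point from camera to world coordinates). Camera axes: x right, y up, looking along -z (the intrinsics and any distortion apply to the point x, -y, -z); pixel columns grow to the right and rows downward; lengths in m; the calibration is good to about 2 mm. A picture is of the moment at which its call begins. There is no depth.
- bot.hand_in(): hands the job in; it is judged then, once.
The state is a dict: "t": time; "q": joint angles; "joint_vel": joint speeds; "joint_torque": joint torques, N m; "eef_pos": TCP position; "tool_rot": TCP orientation; "contact_force": force on the tool from outside, world axes, zero at the start; "torque": the same for the moment, N m; "gripper_width": opening from 0.0 (shut) to 1.0 (fully open); "grasp_force": force on a finger pad.
Only numpy, scipy, OpenCV 4.12 (cv2) and the standard library are available. Lean on these libraries where they do the work, as an engineer would, in place of code of your own. Each camera call takes 0.05 s, during which the arm holds its last target. There are 200 camera calls.

## Task

Set the brass disc (do not drop it) flat into the round nest of the rim-check fixture and let go of it; then swing the red-knobbed cam lever up to its highest lift point, where it stands straight up and the disc is raised fully to the probe. The lever springs back, so finish while still holding it there, not touching the disc, and leave the other parts and tools on the table where they lie.

Things in the scene. Friction and masses are not known exactly. Their poses are not given: they have to be found in the camera images.
- fixture: Rim-check fixture fixed to the table: aluminium foot 160 (its x) x 130 (its y) x 12 mm, grey side walls, and a square 110 x 110 mm aluminium top plate whose top is 80 mm above the table, with the round nest in its middle. The cam lever is outside its -y side; a blue probe bracket (top 90 mm above the table, from 52 to 97 mm out in x) stands beyond its +x side. Origin: under the middle of the nest, at table height; z up; turned about z only.
- nest (a point): Centre of the round nest's mouth, on the fixture's top face, 80 mm above the table; axes as the fixture's. The nest is 67 mm in diameter with a 3 mm chamfered rim; its floor is the steel lifting platen (62 mm in diameter), 10 mm below the mouth when the lever is down, so a seated disc's underside is 70 mm above the table. At full lift the platen is 7.6 mm higher (2.4 mm below the mouth).
- platen (a joint): Lift of the platen in m: 0 with the lever down, 0.0076 at the highest lift point of the cam; falls again beyond it.
- cam_lever (a joint): Angle of the cam lever in rad: 0 at rest on its stop, where the arm points to the fixture's -x and rises 20 degrees above level; it grows as the knob swings up. Highest lift at 1.22, where the arm stands straight up; end stop at 1.92, where the lift has dropped again. A return spring pulls it back to 0 from anywhere: about 1.5 N at the knob at rest and 5 N at the highest lift point.
- lever_knob (a point): Centre of the red knob on the end of the lever arm: a short cylinder 30 mm in diameter and 24 mm long, its flat ends facing the fixture's +y and -y, so it can be pinched across its flat ends from above and turns between the fingers. 105 mm from the cam axis; the arm is a 10 mm steel rod. At rest it is 99 mm from the axis in the fixture's -x and 74 mm above the table; upright, 143 mm above the table.
- cam_axis (a point): Point on the cam shaft's axis in the plane of the lever arm, 100 mm from the fixture's origin in its -y and 38 mm above the table. The axis lies along the fixture's y; the lever turns positive about +y.
- disc_brass: The brass disc, 64 mm in diameter and 12 mm thick, lower edge chamfered 2 mm, about 0.4 kg, with a steel hub 24 in diameter and 34 tall standing in the middle (hub top 46 above the underside). Origin: centre of the underside, z up when lying flat.
- disc_steel: Bystander: smaller steel disc, 52 mm in diameter and 12 mm thick, with a steel hub 24 in diameter and 34 tall standing in the middle (hub top 46 above the underside). Origin: centre of the underside, z up when lying flat.
- plate_square: Bystander: blue square plate, 64 x 64 x 12 mm, with a steel hub 24 in diameter and 34 tall standing in the middle (hub top 46 above the underside). Origin: centre of the underside, z up when lying flat.
- screwdriver: Bystander: screwdriver lying on the table. Origin: underside, mid-length.
- wrench: Bystander: steel wrench lying on the table. Origin: underside, mid-length.
- bearing: Bystander: steel bearing ring lying flat, 52 mm outside, 25 mm bore, 15 mm high. Origin: centre of the underside.
- coupling: Bystander: upright aluminium shaft coupling, 32 mm in diameter, 42 mm tall. Origin: centre of the underside.
Mind the look-alikes: they are no part of the job. What is shaped like the disc_brass but green or orange is not meant.

How it is judged:
On the way:
1. the brass disc lies seated in the nest, let go, with the cam lever still down (horizontal distance between disc_brass and nest below 0.004 m and angle between disc_brass's own z axis and vertical below 0.06 rad and contact force between each of the arm, the fingers and disc_brass below 0.1 N and z of disc_brass in the frame of fixture between 0.066 and 0.073 m and value of joint cam_lever below 0.3 rad and linear speed of disc_brass below 0.03 m/s), for 0.2 s.
At the end, for the whole second after the job is handed in: Robot holds the lever still (contact over 1 N) within 0.15 rad of highest lift (1.22 rad), platen up over 7.1 mm; brass disc at rest on it, untouched, level within 0.06 rad, within 4 mm of the nest centre, underside 76 to 79.5 mm above the table (horizontal distance between disc_brass and nest below 0.004 m and angle between disc_brass's own z axis and vertical below 0.06 rad and contact force between each of the arm, the fingers and disc_brass below 0.1 N and z of disc_brass in the frame of fixture between 0.076 and 0.0795 m and value of joint platen above 0.0071 m and value of joint cam_lever between 1.07 and 1.37 rad and velocity of joint cam_lever between -0.1 and 0.1 rad/s and contact force between any of the fingers, the arm and cam_lever above 1 N and linear speed of disc_brass below 0.03 m/s); the arm keeps its last pose, push and grip.
It fails at once if one of the other parts or tools is moved more than 30 mm (distance of any of disc_steel, plate_square, screwdriver, wrench, bearing, coupling from where it was at the start of the episode above 0.03 m).
It fails at once if the brass disc is dropped (falls freely faster than 0.7 m/s) (linear speed of disc_brass above 0.7 m/s and contact force between each of the arm, the fingers and disc_brass below 0.05 N).
It also fails if it takes over 59 s, if anything falls off the work surface, if the arm or the gripper's body presses on something with over 40 N, if the wrist force passes 120 N, or if a joint passes its speed limit or range.

## Working session

There is one attempt and no reset: what is moved stays moved. The work goes in short steps, Python scripts to look and compute and a shell command to move; the robot and the scene stay as the last step left them, time stands still between calls to the robot, and variables do not carry over. Pictures are saved under pics/ and viewed, at most 10 in all, crops included, and the job is handed in when it is done.

```bash
ls; mkdir -p pics
cat > h.py <<'E'
import numpy as np, cv2
from station import bot
def shot(cam,name):
    d=bot.read_camera(cam); cv2.imwrite(f'pics/{name}.png',d['color'][:,:,::-1]); np.savez(f'pics/{name}.npz',**{k:np.array(v) for k,v in d.items()}); return d
def load(name): return dict(np.load(f'pics/{name}.npz'))
def world(d,uv,z):
    p=cv2.undistortPoints(np.array(uv,float).reshape(-1,1,2),d['mtx'],np.array(d['dist_coeffs'],float)).reshape(-1,2)
    T=d['world_from_camera']; r=np.c_[p[:,0],-p[:,1],-np.ones(len(p))]@T[:3,:3].T; o=T[:3,3]
    return o+r*((z-o[2])/r[:,2])[:,None]
def pix(d,P):
    T=np.linalg.inv(d['world_from_camera']); c=np.array(P,float).reshape(-1,3)@T[:3,:3].T+T[:3,3]; c[:,1:]*=-1
    return cv2.projectPoints(c,np.zeros(3),np.zeros(3),d['mtx'],np.array(d['dist_coeffs'],float))[0].reshape(-1,2)
E
python3 - <<'E'
from h import *
for c in('top','side'):
    d=shot(c,c+'0'); print(d['world_from_camera'].round(3))
o=bot.get_obs(); print({k:np.round(v,3) for k,v in o.items()})
E
```

```text
pics
[[-0.023  0.998 -0.054  0.415]
 [-1.    -0.023 -0.007 -0.031]
 [-0.008  0.054  0.999  0.992]
 [ 0.     0.     0.     1.   ]]
[[-0.97   0.146 -0.195  0.223]
 [-0.243 -0.613  0.752  0.937]
 [-0.009  0.777  0.63   0.878]
 [ 0.     0.     0.     1.   ]]
{'t': np.float64(0.1), 'q': array([-1.37 ,  0.478,  0.022,  1.556, -0.011,  1.109, -0.083]), 'joint_vel': array([ 0.002, -0.002, -0.002, -0.004, -0.001, -0.002,  0.   ]), 'joint_torque': array([ 3.0000e-03, -5.9776e+01,  1.6130e+00, -2.8195e+01,  1.3000e-02,
        5.0000e-03, -0.0000e+00]), 'eef_pos': array([0.205, 0.643, 0.244]), 'tool_rot': array([-0.   ,  0.154,  0.988, -0.001]), 'contact_force': array([-0.728,  0.299, -0.115]), 'torque': array([-0.007,  0.044,  0.037]), 'grasp_force': np.float64(0.0), 'gripper_width': np.float64(0.998)}
```

View pics/top0.png

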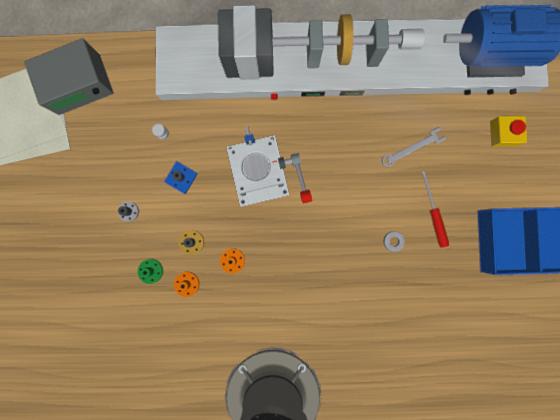

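View pics/side0.png

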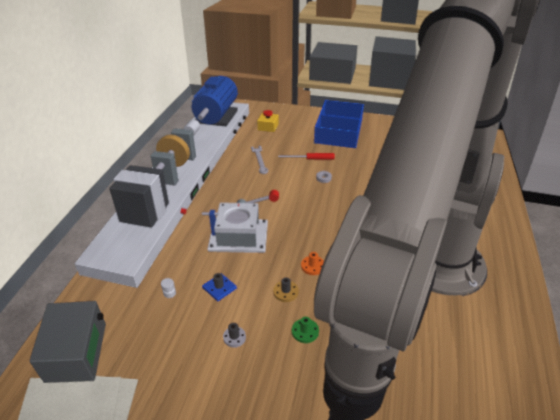

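The top view shows the fixture near (256,167), the red knob near (306,197) and the brass disc near (191,242), with green and orange look-alikes close to it. The side view agrees. I'll zoom in on the fixture and disc.

Run:
```python
from h import *
d=load('top0'); im=d['color'][110:275,165:330]
cv2.imwrite('pics/z.png',cv2.resize(im[:,:,::-1],None,fx=3.6,fy=3.6,interpolation=cv2.INTER_CUBIC))
hsv=cv2.cvtColor(d['color'],cv2.COLOR_RGB2HSV)
print(hsv[236:249:3,180:204:3,:].tolist()[0]); 
m=cv2.inRange(hsv,(17,120,110),(28,255,255)); m[:220]=0;m[265:]=0;m[:,:170]=0;m[:,210:]=0
n,l,s,c=cv2.connectedComponentsWithStats(m); print(s,c)
```

```text
[[19, 141, 168], [20, 168, 173], [20, 164, 145], [20, 168, 178], [20, 168, 179], [20, 167, 179], [20, 170, 174], [20, 172, 162]]
[[     0      0    560    420 233547]
 [   170    220     40     45   1653]] [[280.13717153 209.27044663]
 [189.47610405 241.93284936]]
```

View pics/z.png

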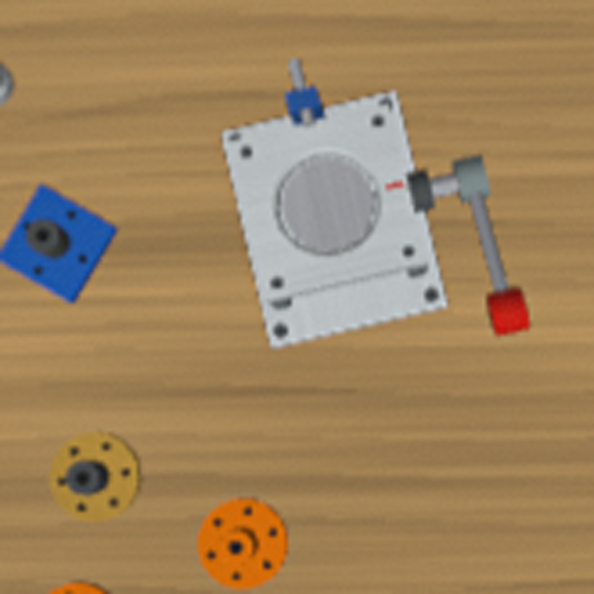

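The zoom shows the brass disc centred at crop (95,476), the nest at (328,203), the plate's far edge from (223,131) to (395,92) and the knob at (508,311).

```bash
python3 - <<'E'
from h import *
d=load('top0')
f=lambda x,y,z:world(d,[165+(x+.5)/3.6-.5,110+(y+.5)/3.6-.5],z)[0]
b=f(95.3,476.5,.012);n=f(328,203,.08);a=f(223,131,.08);c=f(395,92,.08);k=f(508,311,.08);hub=f(86,477,.046)
print('brass',b,'hub',hub,'nest',n,'edge',a,c,np.linalg.norm(a-c),'knob',k)
e=(a-c)/np.linalg.norm(a-c); yaw=np.arctan2(-e[0],e[1]); print('yaw',np.degrees(yaw))
R=np.array([[np.cos(yaw),-np.sin(yaw)],[np.sin(yaw),np.cos(yaw)]])
print('knob pred',n[:2]+R@[-.099,-.1], 'knob local',R.T@(k-n)[:2], 'edge mid local',R.T@((a+c)/2-n)[:2])
# side view check
s=load('side0')
im=s['color'].copy()
for P in ([*b[:2],.012],[*hub[:2],.046],[*n[:2],.08],[*(n[:2]+R@[-.099,-.1]),.074]): print(pix(s,P))
E
python3 - <<'E'
import cv2
im=cv2.imread('pics/side0.png')[180:310,190:330]
cv2.imwrite('pics/zs.png',cv2.resize(im,None,fx=4,fy=4,interpolation=cv2.INTER_CUBIC))
E
```

```text
brass [0.39312393 0.19996876 0.012     ] hub [0.39367004 0.1983394  0.046     ] nest [0.57261643 0.02669864 0.08      ] edge [0.62287762 0.09595743 0.08      ] [ 0.64635123 -0.01952765  0.08      ] 0.11784657323496527 knob [ 0.4977057  -0.09101295  0.08      ]
yaw 11.489473139908494
knob pred [ 0.49551904 -0.0910171 ] knob local [-0.09685633 -0.1004315 ] edge mid local [ 0.06304954 -0.00106377]
[[285.78159039 289.4979901 ]]
[[285.76805641 279.80679201]]
[[236.99950156 215.09554487]]
[[274.56977173 195.70601659]]
```

View pics/zs.png

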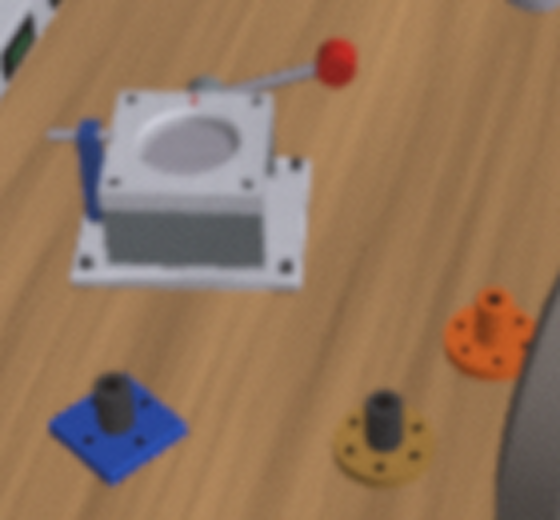

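Positions from the two cameras agree within about 1 mm. The edge I measured is the foot's, but it runs in the same direction, so the fixture yaw is about 12°. First I turn the tool so its jaws close along the fixture's y axis.

```bash
cat >> h.py <<'E'
from scipy.spatial.transform import Rotation as Rn
def to(P,yaw=102.):
    o=bot.get_obs(); w,x,y,z=o['tool_rot']; R=Rn.from_quat([x,y,z,w]).as_matrix()
    ty=np.degrees(np.arctan2(R[1,1],R[0,1])); e=(ty-yaw+90)%180-90
    print('t',round(float(o['t']),2),'pos',np.round(o['eef_pos'],4),'toolyaw',round(ty,2),'turn',round(e,2),'tilt',np.round(R[:2,2],4),'shift mm',np.round(1000*R.T@(np.array(P)-o['eef_pos']),1),'F',np.round(o['contact_force'],1),'w',round(float(o['gripper_width']),3),'g',o['grasp_force'],'q',np.round(o['q'],2))
E
python3 -m inch '[[0,0,0,-7.5],[0,0,0,-7.5],[0,0,0,-7.5],[0,0,0,-7.2],[0,0,0,0]]' 0.05 40
python3 -c "
from h import *
to([.3935,.1995,.12]); print(bot.finger_overhang)"
```

```text
t: 0.6
eef_pos: [0.2052, 0.6427, 0.2448]
tool_rot: [-0.0, -0.105, 0.994, -0.0]
contact_force: [-0.2, -0.3, -0.4]
gripper_width: 0.586
grasp_force: 0.0
t 0.6 pos [0.2052 0.6427 0.2448] toolyaw 102.06 turn 0.06 tilt [-0.0005 -0.0009] shift mm [ -91.6 -472.7  125.1] F [-0.2 -0.3 -0.4] w 0.586 g 0.0 q [-1.29  0.48 -0.09  1.55  0.05  1.11  0.39]
0.014
```

```bash
python3 -m inch '[[-0.0075,-0.0395,0.008,0],[-0.0075,-0.0395,0.008,0],[-0.0075,-0.0395,0.008,0],[-0.0075,-0.0395,0.008,0],[-0.0075,-0.0395,0.008,0],[-0.0075,-0.0395,0.008,0],[-0.0075,-0.0395,0.008,0],[-0.0075,-0.0395,0.008,0],[-0.0075,-0.0395,0.008,0],[-0.0075,-0.0395,0.008,0],[-0.0075,-0.0395,0.008,0],[-0.0075,-0.0395,0.008,0]]'
python3 -m inch '[[0,0,0,0],[0,0,0,0],[0,0,0,0]]'
python3 -c "
from h import *
to([.3935,.1995,.034])"
```

```text
t: 1.8
eef_pos: [0.3922, 0.1967, 0.1492]
tool_rot: [0.0, -0.103, 0.995, 0.0]
contact_force: [1.5, 0.0, -0.5]
gripper_width: 0.585
grasp_force: 0.0
t: 2.1
eef_pos: [0.3916, 0.1993, 0.1495]
tool_rot: [0.0, -0.104, 0.995, 0.0]
contact_force: [0.2, 0.5, 1.1]
gripper_width: 0.588
grasp_force: 0.0
t 2.1 pos [0.3916 0.1993 0.1495] toolyaw 101.99 turn -0.01 tilt [0.0002 0.0007] shift mm [ -1.8  -0.3 115.5] F [0.2 0.5 1.1] w 0.588 g 0.0 q [-0.67  0.22  0.07  2.19 -0.02  0.73  1.19]
```

```bash
python3 -m inch '[[-0.0018,0,0.03,0],[0,0,0.03,0],[0,0,0.025,0],[0,0,0.015,0],[0,0,0.01,0],[0,0,0.0055,0],[0,0,0,0],[0,0,0,0]]'
python3 -c "
from h import *
to([.3935,.1995,.034])"
python3 -m inch '[[0,0,0,0],[0,0,0,0],[0,0,0,0],[0,0,0,0],[0,0,0,0],[0,0,0,0]]' 0 60
python3 -m inch '[[0,0,-0.01,0],[0,0,-0.02,0],[0,0,-0.03,0],[0,0,-0.03,0],[0,0,-0.03,0],[0,0,0,0],[0,0,0,0]]'
python3 -c "
from h import *
shot('top','top1');shot('side','side1')
to([.5726,.0267,.17])
a=load('side1')['color'];p=pix(load('side1'),[.3935,.1995,.12])[0].astype(int);print(p)
q=pix(load('top1'),[.3935,.1995,.12])[0].astype(int);print(q)
cr=lambda im,p:cv2.resize(im[max(p[1]-60,0):p[1]+60,max(p[0]-60,0):p[0]+60],(400,400),interpolation=cv2.INTER_CUBIC)
cv2.imwrite('pics/g.png',np.hstack([cr(load('top1')['color'],q),cr(a,p)])[:,:,::-1])"
```

```text
t: 2.9
eef_pos: [0.3939, 0.1991, 0.0343]
tool_rot: [0.0, -0.105, 0.995, 0.0]
contact_force: [-0.4, -0.5, 0.2]
gripper_width: 0.583
grasp_force: 0.0
t 2.9 pos [0.3939 0.1991 0.0343] toolyaw 102.02 turn 0.02 tilt [0.0008 0.0007] shift mm [0.3 0.5 0.3] F [-0.4 -0.5  0.2] w 0.583 g 0.0 q [-0.65  0.45  0.05  2.25 -0.05  0.44  1.22]
t: 3.5
eef_pos: [0.394, 0.1992, 0.0347]
tool_rot: [0.001, -0.105, 0.995, 0.001]
contact_force: [-1.5, 0.2, 8.0]
gripper_width: 0.261
grasp_force: 58.4
t: 4.2
eef_pos: [0.3934, 0.1984, 0.1542]
tool_rot: [0.0, -0.104, 0.995, 0.0]
contact_force: [-0.5, 0.1, -3.8]
gripper_width: 0.258
grasp_force: 59.2
t 4.3 pos [0.3926 0.1979 0.1528] toolyaw 102.0 turn 0.0 tilt [-0.0019 -0.0013] shift mm [-140.5 -204.9  -17.3] F [-0.2  0.6 -3. ] w 0.26 g 59.189414978027344 q [-0.67  0.22  0.07  2.19 -0.02  0.74  1.2 ]
[285 258]
[180 243]
```

View pics/g.png

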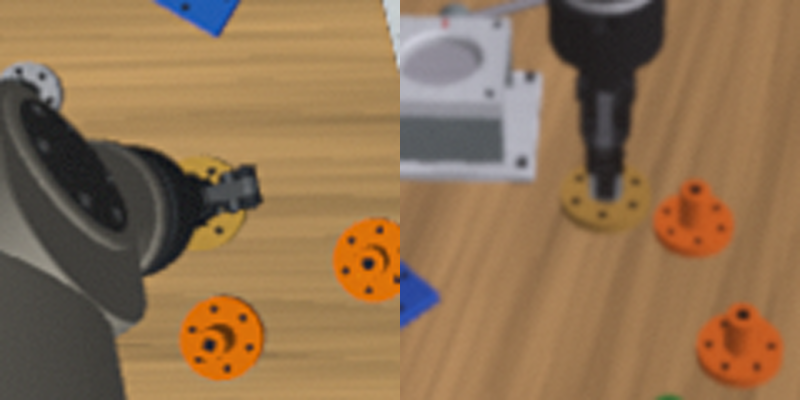

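The top and side crops show the brass disc hanging level in the jaws, with its neighbours undisturbed. Next I carry it above the nest.

```bash
python3 -m inch '[[-0.006,-0.009,-0.004,0],[-0.013,-0.02,-0.004,0],[-0.015,-0.021,-0.003,0],[-0.015,-0.022,-0.003,0],[-0.015,-0.022,-0.003,0],[-0.015,-0.022,0,0],[-0.015,-0.022,0,0],[-0.015,-0.022,0,0],[-0.014,-0.021,0,0],[-0.011,-0.016,0,0],[-0.0065,-0.008,0,0],[0,0,0,0]]'
python3 -m inch '[[0,0,0,0],[0,0,0,0],[0,0,0,0]]'
python3 -c "
from h import *
shot('top','top2');shot('side','side2')
to([.5726,.0267,.15])
r=[]
for n,f in (('top2',5),('side2',5)):
    d=load(n);p=pix(d,[.5726,.0267,.12])[0].astype(int);print(p)
    r.append(cv2.resize(d['color'][p[1]-40:p[1]+40,p[0]-40:p[0]+40],(400,400),interpolation=cv2.INTER_CUBIC))
cv2.imwrite('pics/n.png',np.hstack(r)[:,:,::-1])"
```

```text
t: 5.5
eef_pos: [0.5741, 0.0255, 0.17]
tool_rot: [-0.001, -0.103, 0.995, -0.0]
contact_force: [-0.5, -0.2, -2.9]
gripper_width: 0.262
grasp_force: 59.2
t: 5.8
eef_pos: [0.573, 0.0282, 0.1707]
tool_rot: [-0.0, -0.105, 0.994, 0.0]
contact_force: [-0.5, 0.1, -3.0]
gripper_width: 0.262
grasp_force: 59.2
t 5.9 pos [0.5732 0.0279 0.1709] toolyaw 102.07 turn 0.07 tilt [-0.0001  0.0003] shift mm [ 0.9 -1.1 20.9] F [ 0.1  1.  -3.4] w 0.262 g 59.20461058616638 q [-0.3   0.4   0.18  1.88 -0.09  0.87  1.71]
[254 163]
[236 203]
```

View pics/n.png

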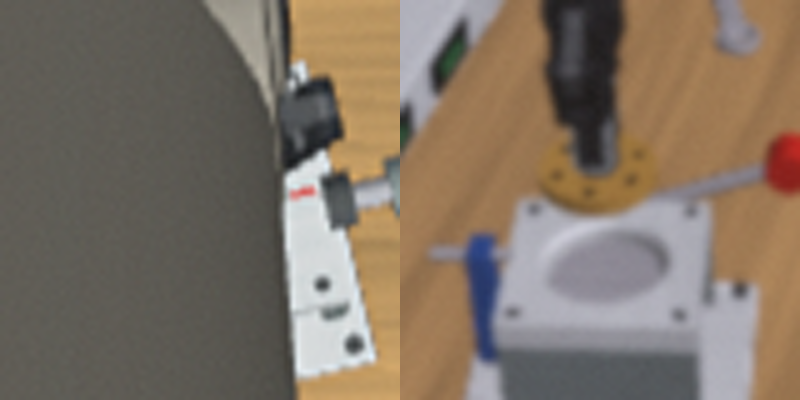

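The side crop shows the disc above the nest, left and right edges at x=538 and 660. I compare that with its projected outline.

```bash
python3 -c "
from h import *
d=load('side2'); th=np.linspace(0,2*np.pi,200)
def ext(cx,cy,zs,r):
    P=np.concatenate([np.c_[cx+r*np.cos(th),cy+r*np.sin(th),0*th+z] for z in zs]);u=(pix(d,P)-[196,163]+.5)*5-.5
    return u.min(0).round(1),u.max(0).round(1)
print('disc',ext(.5731,.028,[.1386,.1486],.032)); print('nest in/out',ext(.5726,.0267,[.08],.0335),ext(.5726,.0267,[.08],.0365))
print('nest +1mm x',ext(.5736,.0267,[.08],.0365),'y',ext(.5726,.0277,[.08],.0365))
im=d['color'].astype(int)
print((im[200:204].mean(0)[196:196+80].sum(1)).astype(int)) if 0 else None
hs=cv2.cvtColor(d['color'],cv2.COLOR_RGB2HSV)
for v in range(190,208,2): print(v,im[v,219:254].sum(1)//3)
"
```

```text
disc (array([137.2, 129.3]), array([258. , 216.6]))
nest in/out (array([146.5, 224.7]), array([267.6, 301.9])) (array([141. , 221.4]), array([273. , 305.5]))
nest +1mm x (array([139.3, 221.1]), array([271.3, 305.2])) y (array([140.4, 222.5]), array([272.5, 306.6]))
190 [115 119 117 116 115 116 113 113 115 114 108  91  61  42  38  36  42  71
  95  92  88 102 113 115 118 119 116 114 120 123 125 124 121 121 117]
192 [119 118 117 117 117 116 114 114 109  96  90  80  62  41  38  36  43  65
  87  92  94 104 110 108 106 106 110 116 122 127 123 120 118 118 118]
194 [117 118 117 116 117 114 114 112 112 110 107 102  76  46  38  37  41  62
  88  97  94 101 108 102  93  98 108 112 119 121 119 118 118 118 120]
196 [115 117 116 115 115 113 113 109 106 109 112 110  93  73  66  69  72  79
  93  93  97 106 110 110 110 112 112 112 116 118 116 116 116 118 119]
198 [115 115 114 113 110 108 104  93  87  97 110 112 109 101  91  90  92  96
 100 104 108 104  94  87  97 109 110 108 108 115 115 117 118 120 120]
200 [116 114 114 113 107  95  96 102 107 111 111 112 110 101  94  96 105 111
 112 112 110 106 102 103 108 110 111 109 112 113 119 123 124 126 129]
202 [126 133 136 137 132 124 106  88  88  92  96 101 103  98  91  96 106 110
 109 107 108 109 109 111 115 122 129 136 140 141 142 142 140 135 130]
204 [147 159 146 121 127 148 158 148 129 111  95  90  89  88  91  91  95  97
 103 108 111 115 125 141 155 166 171 173 173 174 175 173 170 159 135]
206 [156 171 167 160 163 172 175 178 176 169 163 157 150 148 148 148 149 154
 156 157 160 165 171 176 177 176 176 175 174 178 179 178 174 164 149]
```

```bash
python3 -m inch '[[0.001,-0.001,0.01,0],[0,0,0.02,0],[0,0,0.012,0],[0,0,0.006,0],[0,0,0.004,0],[0,0,0,0],[0,0,0,0]]'
python3 -c "
from h import *
to([.5724,.0267,.1045])"
```

```text
t: 6.6
eef_pos: [0.5733, 0.0261, 0.1192]
tool_rot: [0.0, -0.105, 0.995, 0.0]
contact_force: [-2.0, -0.3, -3.3]
gripper_width: 0.263
grasp_force: 59.2
t 6.6 pos [0.5733 0.0261 0.1192] toolyaw 102.0 turn 0.0 tilt [0.0008 0.0001] shift mm [ 0.7  0.8 14.7] F [-2.  -0.3 -3.3] w 0.263 g 59.204803705215454 q [-0.29  0.47  0.17  1.92 -0.11  0.76  1.73]
```

```bash
python3 -m inch '[[0.0007,0.0007,0.003,0],[0,0,0.002,0],[0,0,0.002,0],[0,0,0.002,0],[0,0,0.0015,0],[0,0,0.0015,0],[0,0,0,0],[0,0,0,0]]'
python3 -c "
from h import *
to([.5724,.0267,.1045])"
```

```text
t: 7.4
eef_pos: [0.5725, 0.0266, 0.1069]
tool_rot: [0.0, -0.105, 0.995, -0.0]
contact_force: [2.4, 0.4, -3.6]
gripper_width: 0.259
grasp_force: 59.2
t 7.4 pos [0.5725 0.0266 0.1069] toolyaw 102.0 turn 0.0 tilt [ 0.001 -0.   ] shift mm [0.1 0.1 2.4] F [ 2.4  0.4 -3.6] w 0.259 g 59.16972041130066 q [-0.29  0.48  0.17  1.93 -0.11  0.74  1.73]
```

```bash
python3 -m inch '[[0,0,0.001,0],[0,0,0.001,0],[0,0,0.0006,0],[0,0,0,0],[0,0,0,0]]'
python3 -c "
from h import *
to([.5724,.0267,.1045])"
```

```text
t: 7.9
eef_pos: [0.5726, 0.0266, 0.1047]
tool_rot: [0.001, -0.105, 0.995, 0.0]
contact_force: [3.6, 0.2, 3.6]
gripper_width: 0.259
grasp_force: 59.8
t 7.9 pos [0.5726 0.0266 0.1047] toolyaw 102.0 turn 0.0 tilt [0.0012 0.0002] shift mm [0.1 0.1 0.2] F [3.6 0.2 3.6] w 0.259 g 59.7623473405838 q [-0.28  0.49  0.17  1.93 -0.12  0.73  1.73]
```

The vertical force went from −3.6 N to +3.6 N at z=0.1047, so the disc is seated. I release it and lift.

```bash
python3 -m inch '[[0,0,0,0],[0,0,0,0],[0,0,0,0],[0,0,0,0],[0,0,0,0]]' 0.05
python3 -m inch '[[0,0,-0.005,0],[0,0,-0.01,0],[0,0,-0.02,0],[0,0,-0.03,0],[0,0,-0.03,0],[0,0,0,0],[0,0,0,0],[0,0,0,0]]'
python3 -c "
from h import *
d=shot('side','side3'); y=np.radians(12);R=np.array([[np.cos(y),-np.sin(y)],[np.sin(y),np.cos(y)]])
k=np.array([.5716,.0267])+R@[-.099,-.1];print(k);to([*k,.074-.005])
cv2.imwrite('pics/s3.png',cv2.resize(d['color'][150:270,190:310],(600,600),interpolation=cv2.INTER_CUBIC)[:,:,::-1])"
```

```text
t: 8.4
eef_pos: [0.5717, 0.0266, 0.104]
tool_rot: [-0.0, -0.105, 0.995, 0.0]
contact_force: [0.3, -0.1, 0.0]
gripper_width: 0.585
grasp_force: 0.0
t: 9.2
eef_pos: [0.5714, 0.0266, 0.1988]
tool_rot: [-0.001, -0.105, 0.995, 0.0]
contact_force: [0.0, 0.0, 0.7]
gripper_width: 0.588
grasp_force: 0.0
[ 0.49555456 -0.09169802]
t 9.25 pos [0.5713 0.0266 0.1984] toolyaw 102.01 turn 0.01 tilt [-0.0017 -0.0002] shift mm [ 98.5 -99.9 129.6] F [ 1.   0.3 -0.5] w 0.587 g 0.0 q [-0.31  0.36  0.19  1.86 -0.08  0.93  1.7 ]
```

View pics/s3.png

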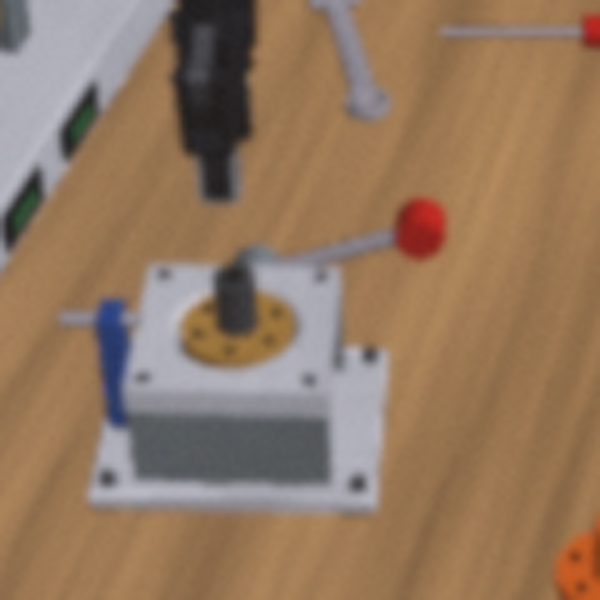

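The side crop shows the disc flush and level in the nest at (240,325), with the lever still down. On to the knob.

```bash
python3 -m inch '[[0.008,-0.008,0,0],[0.014,-0.014,0,0],[0.016,-0.016,0.005,0],[0.016,-0.016,0.01,0],[0.016,-0.016,0.01,0],[0.014,-0.015,0.01,0],[0.01,-0.01,0.01,0],[0.0045,-0.005,0.005,0],[0,0,0,0],[0,0,0,0]]'
python3 -c "
from h import *
to([.4956,-.0917,.069])"
```

```text
t: 10.25
eef_pos: [0.497, -0.0912, 0.1494]
tool_rot: [0.0, -0.105, 0.994, 0.0]
contact_force: [-0.1, 0.0, -0.6]
gripper_width: 0.59
grasp_force: 0.0
t 10.25 pos [ 0.497  -0.0912  0.1494] toolyaw 102.04 turn 0.04 tilt [0.0005 0.0003] shift mm [ 1.5 -0.2 80.4] F [-0.1  0.  -0.6] w 0.59 g 0.0 q [-0.13  0.33  0.22  2.06 -0.1   0.77  1.94]
```

```bash
python3 -m inch '[[0.0015,0,0.02,0],[0,0,0.025,0],[0,0,0.018,0],[0,0,0.01,0],[0,0,0.007,0],[0,0,0,0],[0,0,0,0]]'
python3 -m inch '[[0,0,0,0],[0,0,0,0],[0,0,0,0],[0,0,0,0],[0,0,0,0]]' 0 50
python3 -c "
from h import *
to([.4956,-.0917,.069])"
```

```text
t: 10.95
eef_pos: [0.4956, -0.0919, 0.0698]
tool_rot: [0.001, -0.105, 0.995, -0.0]
contact_force: [0.1, 0.4, 0.0]
gripper_width: 0.582
grasp_force: 0.0
t: 11.45
eef_pos: [0.4955, -0.0923, 0.0698]
tool_rot: [0.001, -0.104, 0.995, -0.0]
contact_force: [-0.8, -1.8, 6.1]
gripper_width: 0.271
grasp_force: 50.9
t 11.45 pos [ 0.4955 -0.0923  0.0698] toolyaw 101.99 turn -0.01 tilt [ 0.0013 -0.0002] shift mm [-0.2  0.6  0.8] F [-0.8 -1.8  6.1] w 0.271 g 50.90292513370514 q [-0.09  0.46  0.19  2.11 -0.15  0.59  1.98]
```

```bash
python3 -m inch '[[-0.0036,0,-0.0085,0],[-0.0041,0,-0.0081,0],[-0.005,0,-0.0077,0],[-0.0055,0,-0.0073,0],[-0.0062,0,-0.0067,0],[-0.0067,0,-0.0062,0],[-0.0073,0,-0.0055,0],[-0.0077,0,-0.005,0],[0,0,0,0],[0,0,0,0]]'
python3 -c "
from h import *
to([.5716+.1*.2079,.0267-.1*.978,.138])"
```

```text
t: 12.45
eef_pos: [0.5378, -0.0832, 0.1241]
tool_rot: [-0.003, -0.104, 0.995, 0.0]
contact_force: [-4.4, -4.7, -0.7]
gripper_width: 0.272
grasp_force: 50.0
t 12.45 pos [ 0.5378 -0.0832  0.1241] toolyaw 101.95 turn -0.05 tilt [-0.0051 -0.0004] shift mm [-55.8   0.5 -14.2] F [-4.4 -4.7 -0.7] w 0.272 g 49.96218502521515 q [-0.13  0.42  0.21  1.98 -0.13  0.75  1.94]
```

```bash
python3 -m inch '[[-0.0081,0,-0.0041,0],[-0.0085,0,-0.0036,0],[-0.0088,0,-0.0027,0],[-0.0089,0,-0.002,0],[-0.009,0,-0.0012,0],[-0.0092,0,-0.0004,0],[0,0,0,0],[0,0,0,0],[0,0,0,0]]'
python3 -c "
from h import *
to([.5716+.1*.2079,.0267-.1*.978,.138])
d=shot('side','side4'); shot('top','top4')
cv2.imwrite('pics/s4.png',cv2.resize(d['color'][150:270,190:310],(600,600),interpolation=cv2.INTER_CUBIC)[:,:,::-1])"
```

```text
t: 13.35
eef_pos: [0.5899, -0.0721, 0.139]
tool_rot: [-0.002, -0.104, 0.995, 0.0]
contact_force: [-6.2, -3.3, 4.0]
gripper_width: 0.272
grasp_force: 51.1
t 13.35 pos [ 0.5899 -0.0721  0.139 ] toolyaw 101.96 turn -0.04 tilt [-0.0036 -0.0001] shift mm [-2.7  0.4  1. ] F [-6.2 -3.3  4. ] w 0.272 g 51.10340774059296 q [-0.15  0.47  0.21  1.86 -0.13  0.83  1.91]
```

View pics/s4.png

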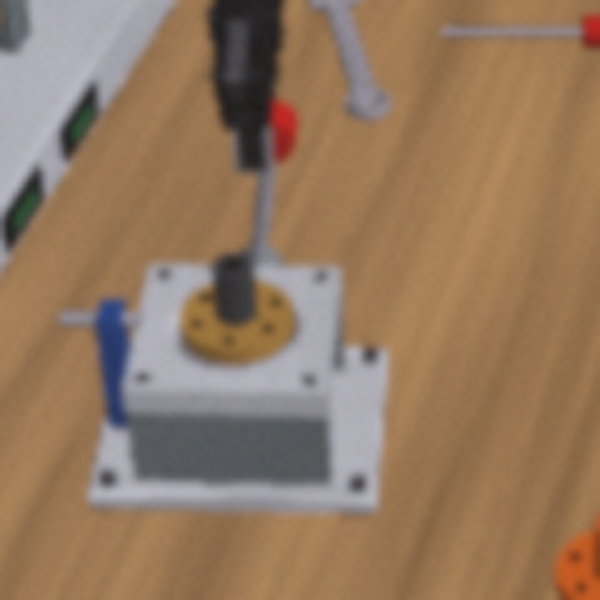

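The disc is raised, but the knob sits beside the near finger at about (280,130). I check the lever angle by projecting its knob at several angles.

```bash
python3 -c "
from h import *
y=np.radians(12);R=Rn.from_euler('z',12,degrees=True).as_matrix();o=np.array([.5716,.0267,0])
d=load('side4');im=d['color'].astype(int)
m=((im[:,:,0]>120)&(im[:,:,1]<60)&(im[:,:,2]<60)); m[:150]=0;m[200:]=0;m[:,:220]=0;m[:,280:]=0
v,u=np.nonzero(m);print('red u',u.min(),u.max(),'v',v.min(),v.max())
th=np.linspace(0,2*np.pi,60)
for ph in (70,75,80,85,90,95):
    c=np.array([-.105*np.cos(np.radians(ph)),-.1,.038+.105*np.sin(np.radians(ph))])
    P=np.concatenate([c+np.c_[.015*np.cos(th),0*th+s,.015*np.sin(th)] for s in(-.012,.012)])
    p=pix(d,P@R.T+o);print(ph,'u',p[:,0].min().round(1),p[:,0].max().round(1),'v',p[:,1].min().round(1),p[:,1].max().round(1), (c@R.T+o).round(4))
# disc: platen lift check
for n in('side3','side4'):
    e=load(n);h=cv2.cvtColor(e['color'],cv2.COLOR_RGB2HSV);b=cv2.inRange(h,(15,120,90),(28,255,255));b[:195]=0;b[225:]=0;b[:,:222]=0;b[:,252:]=0
    vv,uu=np.nonzero(b);print(n,uu.min(),uu.max(),vv.min(),vv.max(),vv.mean())
print(pix(d,[*o[:2],.082]),pix(d,[*o[:2],.0896]))
"
```

```text
red u 244 248 v 171 180
70 u 246.7 257.8 v 171.0 184.5 [ 0.5573 -0.0786  0.1367]
75 u 243.5 254.7 v 170.2 183.6 [ 0.5658 -0.0768  0.1394]
80 u 240.3 251.6 v 169.6 183.0 [ 0.5746 -0.0749  0.1414]
85 u 237.1 248.4 v 169.2 182.7 [ 0.5834 -0.073   0.1426]
90 u 233.9 245.2 v 169.0 182.5 [ 0.5924 -0.0711  0.143 ]
95 u 230.7 242.1 v 169.1 182.6 [ 0.6013 -0.0692  0.1426]
side3 222 251 195 222 209.58426966292134
side4 222 251 195 221 209.38620689655173
[[237.30242512 214.59189287]] [[237.1251035  212.45948904]]
```

The image puts the lever near 84°, while the TCP suggests 88°. I nudge it about 3–4° further and recheck.

```bash
python3 -m inch '[[-0.003,0,0.0005,0],[-0.003,0,0,0],[0,0,0,0],[0,0,0,0],[0,0,0,0],[0,0,0,0],[0,0,0,0]]'
python3 -c "
from h import *
to([.5716+.1*.2079,.0267-.1*.978,.138])
R=Rn.from_euler('z',12,degrees=True).as_matrix();o=np.array([.5716,.0267,0])
d=shot('side','side5');im=d['color']
for n in('side3','side5'):
    i=load(n)['color'].astype(int);x=i[:,:,0]-i[:,:,1:].max(2); r=(165,190,230,262) if n=='side5' else(185,206,262,288)
    v,u=np.nonzero(x[r[0]:r[1],r[2]:r[3]]>50);print(n,'red',u.min()+r[2],u.max()+r[2],v.min()+r[0],v.max()+r[0])
th=np.linspace(0,2*np.pi,60)
for ph in (20,80,85,90,95):
    c=np.array([-.105*np.cos(np.radians(ph)),-.1,.038+.105*np.sin(np.radians(ph))])
    P=np.concatenate([c+np.c_[.015*np.cos(th),0*th+s,.015*np.sin(th)] for s in(-.012,.012)])
    p=pix(d,P@R.T+o);print(ph,'u',p[:,0].min().round(1),p[:,0].max().round(1),'v',p[:,1].min().round(1),p[:,1].max().round(1),'rod',pix(d,[(c*[f,1,f]+[0,0,.038*(1-f)])@R.T+o for f in(.4,.8)]).round(1).tolist())
cv2.imwrite('pics/s5.png',cv2.resize(im[155:235,210:290],(600,600),interpolation=cv2.INTER_CUBIC)[:,:,::-1])"
```

```text
t: 14.15
eef_pos: [0.5955, -0.0709, 0.139]
tool_rot: [-0.002, -0.104, 0.995, 0.0]
contact_force: [-8.3, -2.6, 8.2]
gripper_width: 0.276
grasp_force: 51.9
t 14.15 pos [ 0.5955 -0.0709  0.139 ] toolyaw 101.95 turn -0.05 tilt [-0.004  0.   ] shift mm [3.1 0.4 1. ] F [-8.3 -2.6  8.2] w 0.276 g 51.91733121871948 q [-0.15  0.48  0.21  1.84 -0.13  0.83  1.91]
side3 red 269 279 189 202
side5 red 242 248 169 181
20 u 269.2 279.7 v 189.0 202.1 rod [[254.7, 201.1], [267.8, 197.4]]
80 u 240.3 251.6 v 169.6 183.0 rod [[243.4, 193.7], [245.1, 182.2]]
85 u 237.1 248.4 v 169.2 182.7 rod [[242.1, 193.5], [242.6, 181.9]]
90 u 233.9 245.2 v 169.0 182.5 rod [[240.9, 193.5], [240.0, 181.8]]
95 u 230.7 242.1 v 169.1 182.6 rod [[239.7, 193.5], [237.5, 181.8]]
```

View pics/s5.png

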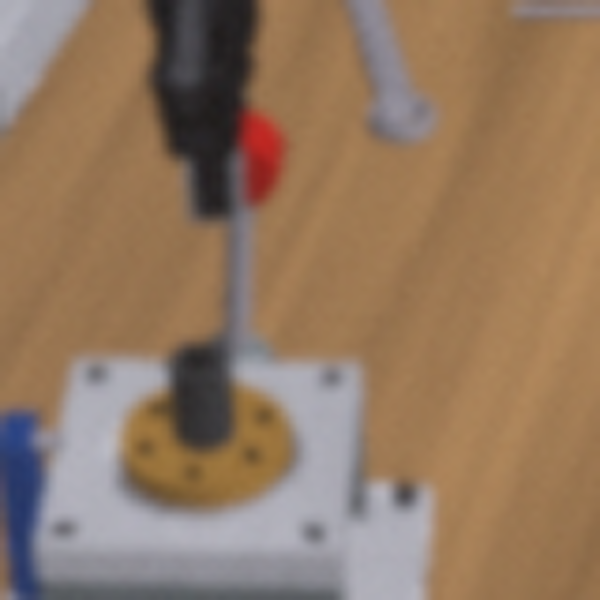

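The rod and knob put the lever at about 86°, so the knob has slipped a little in the pads. I grip harder, go slightly further and check that it stays put.

```bash
cat > chk.py <<'E'
from h import *
import sys
n=sys.argv[1]; to([.5716+.1*.2079,.0267-.1*.978,.138]); d=shot('side',n); i=d['color'].astype(int)
x=i[:,:,0]-i[:,:,1:].max(2)
v,u=np.nonzero(x[165:190,230:262]>50);print('red',u.min()+230,u.max()+230)
for r in (173,176,178): print(r,x[r,240:254])
for r in (187,190,193): print(r,i[r,234:252].sum(1)//3)
E
python3 -m inch '[[0,0,0,0],[0,0,0,0],[0,0,0,0],[0,0,0,0]]' 0 100; python3 chk.py a1
python3 -m inch '[[-0.002,0,0,0],[-0.002,0,0,0],[-0.001,0,0,0],[0,0,0,0],[0,0,0,0],[0,0,0,0],[0,0,0,0]]'; python3 chk.py a2
python3 -m inch '[[0,0,0,0],[0,0,0,0],[0,0,0,0],[0,0,0,0],[0,0,0,0],[0,0,0,0],[0,0,0,0],[0,0,0,0],[0,0,0,0],[0,0,0,0]]'; python3 chk.py a3
```

```text
t: 14.6
eef_pos: [0.5955, -0.0708, 0.1391]
tool_rot: [-0.002, -0.104, 0.995, 0.0]
contact_force: [-8.3, -3.1, 9.4]
gripper_width: 0.262
grasp_force: 97.4
t 14.6 pos [ 0.5955 -0.0708  0.1391] toolyaw 101.95 turn -0.05 tilt [-0.0038  0.0001] shift mm [3.1 0.4 1.1] F [-8.3 -3.1  9.4] w 0.262 g 97.44387745857239 q [-0.15  0.48  0.21  1.84 -0.13  0.83  1.91]
red 242 248
173 [  9  40  97 138 150 148 131  90  53  38  37  38  38  36]
176 [  1  13  51  95 114 124 120  84  50  39  38  36  37  37]
178 [ -2   6  43  86 105 105  97  66  43  38  38  37  38  37]
187 [113 113 116 116 119 113 105 112 125 128 123 120 120 116 116 121 125 125]
190 [114 116 120 120 120 115 105 112 129 128 121 118 115 118 122 125 123 120]
193 [117 119 123 122 118 109 104 114 128 126 120 116 119 125 124 122 117 117]
t: 15.35
eef_pos: [0.5991, -0.0701, 0.139]
tool_rot: [-0.003, -0.104, 0.995, 0.0]
contact_force: [-11.5, -2.6, 12.9]
gripper_width: 0.262
grasp_force: 98.9
t 15.35 pos [ 0.5991 -0.0701  0.139 ] toolyaw 101.9 turn -0.1 tilt [-0.0066  0.0001] shift mm [6.8 0.4 1. ] F [-11.5  -2.6  12.9] w 0.262 g 98.9179980754852
[... 571 characters left out ...]
rce: [-12.0, -2.8, 11.8]
gripper_width: 0.259
grasp_force: 98.9
t 16.4 pos [ 0.5991 -0.0701  0.139 ] toolyaw 101.91 turn -0.09 tilt [-0.0066  0.0001] shift mm [6.8 0.4 1. ] F [-12.   -2.8  11.8] w 0.259 g 98.91947865486145 q [-0.15  0.49  0.21  1.83 -0.13  0.84  1.91]
red 240 246
173 [ 51 106 140 150 148 127  82  47  37  37  38  38  37  36]
176 [ 29  73 103 115 123 113  73  46  38  38  38  37  36  36]
178 [ 18  59  94 107 104  89  61  41  39  38  38  38  37  37]
187 [111 114 114 117 117 112 109 124 128 124 120 122 119 115 116 119 124 123]
190 [113 116 120 121 119 111 110 124 129 124 120 117 117 116 123 124 122 119]
193 [116 120 121 121 119 109 108 123 130 121 115 117 121 124 124 122 117 115]
```

The knob's right edge held at about 246.7 px for a full second, which puts the lever near 87–88° with no drift. Handing in.

```bash
python3 -c "
from station import bot
print(bot.hand_in())"
```

```text
the job is handed in; nothing more can be done
None
```

The job is handed in, with no verdict returned: the brass disc sits in the nest, let go, and is raised on the platen, and the arm is holding the cam lever steady at about 87–88° by camera measurement (straight up is 90°), with no other part seen to move.

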